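# Wedge a capacitor bank tight

### The job

Close up the loose row of four yellow capacitor blocks in the black tray, then slide the red wedge, thin end first and flat on the tray, into the gap left between the row and the aluminium end stop, and drive it in firmly until it jams and the whole row is locked tight between the stop and the sprung plate. Leave the wedge jammed there by itself, every block upright and flat on the tray, and do not disturb the other parts on the bench.

Things in the scene. Friction and masses are not known exactly. Their poses are not given: they have to be found in the camera images.
- tray: Fixed black plate, 6 mm thick (floor at z = 6 mm), origin on its underside. Row of blocks along its y; wedge is driven along its +x, away from the robot. In its frame, mm: plate x -130..60, y -115..145; 12 mm high lips guiding the row at x -6.5..-1.5 and 41.5..46.5, y -35..110; small parts under 20 mm high at x -120..-60, y 30..120; open elsewhere on the robot's side. Yaw up to 0.3 rad.
- head: Sprung steel pressure plate, 46 mm (x) wide, 46 mm high, at the +y end of the row, before a fixed finned aluminium block. Origin at floor level in the middle of its flat face, which looks along -y and rests at y = 105 mm in the tray's frame. Pressed by the row it yields up to 5 mm along +y, 10 N per mm.
- cap1: Yellow capacitor block, 40 (x) x 38 (y, along the row) x 50 mm high plus 5 mm brass studs; 90 g, slick (friction about 0.2). Loose between the lips, nearest the head. Origin: centre of underside; axes as the tray's. The four start with small gaps between them; closed up, the row is 152 mm long and its free face lies at y = -47 mm in the tray's frame.
- cap2: Second yellow block from the head, same as cap1.
- cap3: Third yellow block from the head, same as cap1.
- cap4: Last yellow block, beside the wedge gap, same as cap1; it often stands so far towards the stop that the wedge cannot enter until the row is closed up.
- stop: Fixed aluminium end stop, 60 x 20 x 34 mm high, beyond the wedge gap. Origin at floor level, mid-length on its working face, which looks to +y and slopes 1 in 8 so that the gap narrows towards +x. Axes as the tray's. Bolted up to 2 mm either way along y, so the depth at which the wedge jams varies 16 mm either way and must be felt: 15 to 20 N of push along x jams it well; friction holds it.
- wedge: Loose red plastic wedge, 70 g, 112 mm long, 28 mm high, lying as it is to be used. Origin: underside, mid-length; x points from tail to toe. Flat face at y = +9.5 mm (goes against the row); sloping face from y = -2.5 at the toe (12 mm thick) to -16.5 mm at the tail (26 mm thick). It binds with its toe at x = 26 to 58 mm in the tray's frame and jams some 10 mm deeper; the tail still sticks out.
- wedge_toe (a point): Middle of the wedge's toe end face, 14 mm above its underside.
- wedge_tail (a point): Tip of the rounded upright boss (radius 7 mm, full height) that sticks out 6 mm from the middle of the tail end face, 62 mm behind the wedge's origin, 14 mm above its underside: the place to push.
- can: Bystander: loose blue can, 36 mm across, 60 mm high; origin at the centre of its underside.
- driver: Bystander: loose screwdriver with orange handle, 160 mm long, lying along its x axis, origin under its middle.
- choke: Bystander: loose choke coil with steel core and copper winding, 70 x 52 x 50 mm, 0.5 kg; origin at the centre of its underside.
Mind the look-alikes: they are no part of the job. What is shaped like the wedge but green or white is not meant.

How it is judged:
By the outcome, as a careful person would: the job done as asked, in the order asked, and still so for the second after the job is handed in, with the robot touching nothing.
It also fails if it takes over 72 s, if anything falls off the work surface, if the arm or the gripper's body presses on something with over 40 N, if the wrist force passes 120 N, or if a joint passes its speed limit or range.

### The arm

A 6-joint arm with a two-finger parallel gripper is mounted at the origin on the work surface. World frame = base frame: x ahead of the robot, y to its left, z up, the work surface at z = 0. Lengths are in m, angles in rad, forces in N, time in s.
With the tool pointing down it reaches from about 0.375 to 0.75 m from the base axis. Payload 9 kg.
Tool frame: the origin (TCP) lies at the very end of the fingers, on their centre line; the grasp point (between the pads) lies 19 mm behind it (pinch_z is the distance from the TCP to the grasp point, in m); y points along the fingers, x is the direction in which the jaws open and shut, and the axes are right-handed (so a half turn about y gives the same grasp; the last joint's range is limited). The gripper opens to 85 mm and grips with 20 to 120 N. Pads are 22 mm wide; open, the fingers measure 114 mm over their backs; the gripper's body (76 mm by 85 mm) begins 54 mm behind the grasp point. The pads swing forward as they close: fully open they stand 13 mm farther back than shut.
Start: joints at [1.038, 0.104, 0.097, 1.564, 0, 1.353], TCP at [0.186, 0.571, 0.231] pointing down, gripper open.
Joint ranges: [-2.99, 2.99], [-0.84, 1.86], [-1.1, 1.16], [-1.84, 2.11], [-1.51, 1.56], [-3.14, 3.14]. Speed limits (rad/s): [2.22, 2.22, 2.57, 3.14, 3.14, 3.14].

### API

Orientations are given as a unit quaternion [x, y, z, w].
In Python, from workcell import * gives the robot as it stands.
- The arm moves only by the shell command python3 -m handwheel 'ROWS' [FORCE]. ROWS is text: rows parted by semicolons, each of 5 numbers parted by spaces: the shift along the world's x, y, z in mm, then the turn about the world's z in rad, then the opening in per cent of the stroke, from 0 (shut) to 100 (fully open). In form: dx dy dz twist claw; .... A call has 1 to 12 rows; each row is the pose to reach, as a shift and turn from the pose commanded when the call began; what a row does not reach only later rows make up. A row lasts 1/10 s, in which the tool goes at most 50 mm and 8.59 degrees, less where a joint would pass 70% of its speed; a pose out of reach is approached as far as the arm can. A call with a gripper value outside its range is refused whole. The fingers move at their own pace and stop on an object; FORCE is the grip in N (left out, the last holds). Time passes only in rows, so rows that repeat a pose let the fingers close. It gives the time, the measured TCP pose, the force and the opening at its end, in the units of the state.
- observe(): the state, without advancing time (a new reading comes with each control period).
- grab_frame(name): name is "side" or "top"; returns a dict with "color" (400x640x3 uint8, red, green, blue), "fx", "fy", "cx", "cy" (pixels), "origin" and "rotation" of the camera in the world. Camera axes: x right, y down, z forward; pixel columns grow to the right and rows downward; lengths in m; the calibration is good to about 2 mm. A picture is of the moment at which its call begins. There is no depth.
- finish_job(): hands the job in, once; it reports no verdict.
Trained networks look in a picture, given as the dict that the camera call returned (one of the last four; its "shot" number tells which), for a name from the list of things; names that differ only in an ending like _2 or _b are one class to them, and where a whole thing is asked for, a point or a joint stands for the part that bears it (a point fixed in the world has none). Each returns a list of dicts, best first, with "conf" (0 to 1); they miss things now and then, are a little off and sometimes report something else, mostly with a low value. They report only what shows in the picture. A call takes as long as a camera call. They do not tell look-alikes from the thing itself.
- trace(query, picture): "region" (400x640 bool, what is visible of it) and "box" ([centre column, centre row, width, height] in pixels, round what is visible of it).
The state is a dict: "time": time; "joints": joint angles; "qvel": joint speeds; "tau": joint torques, N m; "eef_pos": TCP position; "tcp_rot": TCP orientation; "wrist_force": force on the tool from outside, world axes, zero at the start; "torque": the same for the moment, N m; "grip_width": finger opening in m.
Only numpy, scipy, OpenCV 4.12 (cv2) and the standard library are available. Lean on these libraries where they do the work, as an engineer would, in place of code of your own. Each camera call takes 0.05 s, during which the arm holds its last target. There are 200 camera calls.

## Working session

There is one attempt and no reset: what is moved stays moved. The work goes in short steps, Python scripts to look and compute and a shell command to move; the robot and the scene stay as the last step left them, time stands still between calls to the robot, and variables do not carry over. Pictures are saved under pics/ and viewed, about 8 in all and at most 12, crops included, and the job is handed in when it is done.

```bash
mkdir -p pics; cat > h.py <<'E'
import numpy as np, cv2
from workcell import *
def save(p,n): cv2.imwrite('pics/'+n+'.png',cv2.cvtColor(p['color'],cv2.COLOR_RGB2BGR))
def ray(p,u,v,z):
    d=np.array(p['rotation'])@np.array([(u-p['cx'])/p['fx'],(v-p['cy'])/p['fy'],1.]); o=np.array(p['origin'])
    return o+d*(z-o[2])/d[2]
def proj(p,X):
    c=np.array(p['rotation']).T@(np.array(X)-np.array(p['origin'])); return np.array([p['cx']+p['fx']*c[0]/c[2],p['cy']+p['fy']*c[1]/c[2]])
E
python3 - <<'E'
from h import *
for n in ['top','side']:
    p=grab_frame(n); save(p,n+'0'); print(n,p['origin'],np.round(p['rotation'],3).tolist(),p['fx'])
    for q in ['tray','wedge','stop','head','cap1','can','driver','choke']:
        print(q,[(round(d['conf'],2),np.round(d['box']).tolist()) for d in trace(q,p)])
print(observe())
E
```

```text
top [ 0.34134377 -0.0164876   1.29776453] [-0.7, 0.708, -0.065, 0.06] 488.33069342035935
tray []
wedge [(0.91, [363.0, 225.0, 24.0, 41.0]), (0.79, [411.0, 229.0, 26.0, 42.0]), (0.59, [456.0, 194.0, 41.0, 20.0])]
stop [(0.78, [304.0, 198.0, 10.0, 21.0]), (0.37, [248.0, 183.0, 18.0, 23.0])]
head [(0.59, [237.0, 178.0, 8.0, 19.0])]
cap1 [(0.82, [247.0, 182.0, 17.0, 24.0]), (0.69, [274.0, 189.0, 15.0, 20.0]), (0.67, [261.0, 185.0, 20.0, 20.0])]
can [(0.62, [409.0, 155.0, 13.0, 18.0])]
driver [(0.79, [481.0, 258.0, 42.0, 58.0])]
choke [(0.74, [166.0, 246.0, 29.0, 30.0]), (0.49, [268.0, 210.0, 114.0, 93.0]), (0.26, [304.0, 197.0, 11.0, 23.0])]
side [ 0.2859011  -0.87628477  0.60757631] [0.868, -0.123, 0.076, -0.476] 430.03882651616505
tray [(0.85, [306.0, 184.0, 71.0, 62.0])]
wedge [(0.87, [325.0, 280.0, 46.0, 41.0]), (0.8, [398.0, 314.0, 57.0, 48.0]), (0.64, [314.0, 241.0, 45.0, 31.0])]
stop [(0.84, [328.0, 196.0, 19.0, 17.0])]
head []
cap1 [(0.71, [329.0, 182.0, 18.0, 15.0])]
can [(0.98, [415.0, 255.0, 21.0, 35.0])]
driver [(0.8, [310.0, 360.0, 67.0, 67.0]), (0.73, [306.0, 184.0, 72.0, 63.0])]
choke [(0.74, [312.0, 361.0, 66.0, 64.0]), (0.63, [254.0, 145.0, 26.0, 18.0])]
{'time': 0.9, 'joints': array([1.03829917e+00, 1.04098479e-01, 9.72719841e-02, 1.56390887e+00,
       9.51564556e-07, 1.35307714e+00]), 'qvel': array([-0.00039861, -0.00034098,  0.00279616,  0.00183554, -0.00034563,
       -0.00046912]), 'tau': array([-1.09579643e-03, -5.56756389e+01,  5.03774464e+01,  6.80037992e-04,
       -4.04666607e-04, -2.92468684e-06]), 'eef_pos': array([0.1857731 , 0.57053264, 0.23131614]), 'tcp_rot': array([-0.57218104, -0.41546958,  0.41543032,  0.57219885]), 'wrist_force': array([0.11846222, 0.36979914, 0.48376981]), 'torque': array([-0.01978048, -0.00266034, -0.00060838]), 'grip_width': 0.08529929292645008}
```

View pics/top0.png

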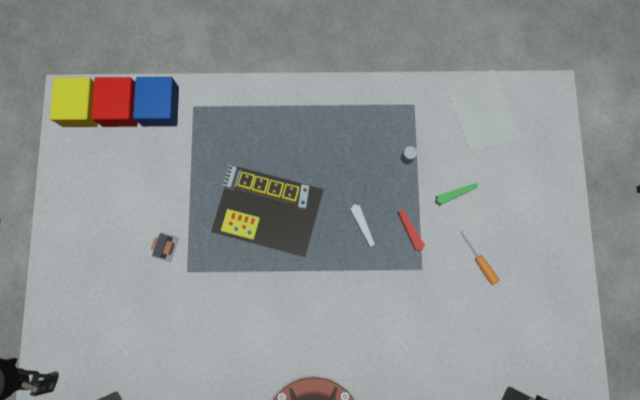

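View pics/side0.png

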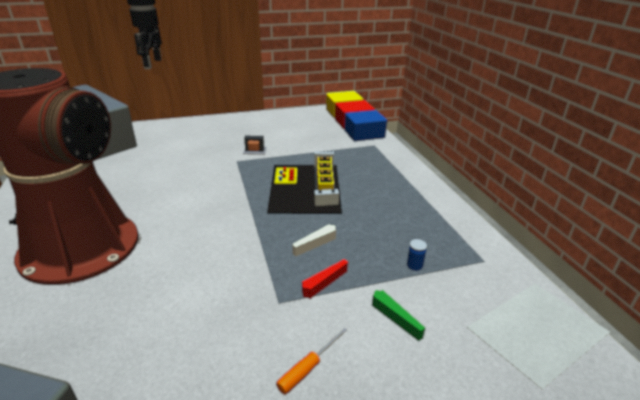

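```bash
cat >> h.py <<'E'
from scipy.optimize import minimize
from scipy.spatial.transform import Rotation as R
WP=np.array([(-56,-16.5),(56,-2.5),(56,9.5),(-56,9.5)])/1e3
def tf(q,xy):
    c,s=np.cos(q[2]),np.sin(q[2]); return np.asarray(xy)@np.array([[c,s],[-s,c]])+np.array(q[:2])
def hullmask(p,q,P,z0,z1,S=8):
    pts=np.array([proj(p,[*a,z]) for a in tf(q,P) for z in (z0,z1)])
    m=np.zeros((400,640),np.uint8); 
    cv2.fillConvexPoly(m,np.round(cv2.convexHull(pts.astype(np.float32))*256).astype(np.int32),255,cv2.LINE_AA,8); return m/255.
def fit(items,q0,P,z0,z1):
    # items: (pic, soft mask, valid region)
    f=lambda q:sum((np.abs(hullmask(p,q,P,z0,z1)-m)*v).sum() for p,m,v in items)
    b=None
    for d in (0,.15,-.15):
        s=np.array(q0)+[0,0,d]
        r=minimize(f,s,method='Nelder-Mead',options=dict(initial_simplex=np.vstack([s,s+[.02,0,0],s+[0,.02,0],s+[0,0,.2]]),xatol=1e-5,fatol=.05,maxiter=300))
        if b is None or r.fun<b.fun:b=r
    return b.x,b.fun
def redmask(p,box):
    c=p['color'].astype(int); m=np.clip((c[...,0]-np.maximum(c[...,1],c[...,2])-15)/50.,0,1)
    k=np.zeros_like(m); u,v,w,h=box; k[int(v-h/2-8):int(v+h/2+8),int(u-w/2-8):int(u+w/2+8)]=1; return m*k
def redbox(p):
    for d in trace('wedge',p):
        c=p['color'][d['region']].astype(float).mean(0)
        if c[0]>1.8*max(c[1],c[2]): return d['box']
E
python3 - <<'E'
from h import *
T=grab_frame('top');it=[]
bt=redbox(T); S=grab_frame('side'); bs=redbox(S)
q0=ray(T,411,229,.014); a=ray(T,401,210,.014)-ray(T,419,246,.014); q0=[q0[0],q0[1],np.arctan2(a[1],a[0])]
print('w init',q0)
for its in ([(T,redmask(T,bt),1)],[(S,redmask(S,bs),1)],[(T,redmask(T,bt),1),(S,redmask(S,bs),1)]):
    print('wedge',fit(its,q0,WP,0,.028))
# tray corners by hand then fit on dark mask
c=T['color'].astype(int); g=c.max(2)
for u,v in((323,186),(305,256),(212,232),(226,166)): print('corner',ray(T,u,v,.006).round(4))
print('greys tray/mat',c[215,290],c[150,290])
X=ray(T,305,256,.006); Y=ray(T,212,232,.006); print(np.linalg.norm(X-Y), np.linalg.norm(X-ray(T,323,186,.006)))
for k,z in (('cap',.056),('stop',.04),('head',.05)):
    for d in trace(k if k!='cap' else 'cap1',T): print(k,d['conf'],ray(T,d['box'][0],d['box'][1],z))
o=observe(); print(R.from_quat(o['tcp_rot']).as_matrix().round(3).tolist())
im=T['color'][140:280,190:450]; cv2.imwrite('pics/c1.png',cv2.cvtColor(cv2.resize(im,None,fx=3,fy=3,interpolation=cv2.INTER_CUBIC),cv2.COLOR_RGB2BGR))
E
```

```text
Traceback (most recent call last):
  File "h.py", line 5, in ray
    d=np.array(p['rotation'])@np.array([(u-p['cx'])/p['fx'],(v-p['cy'])/p['fy'],1.]); o=np.array(p['origin'])
      ~~~~~~~~~~~~~~~~~~~~~~~^~~~~~~~~~~~~~~~~~~~~~~~~~~~~~~~~~~~~~~~~~~~~~~~~~~~~~~
ValueError: matmul: Input operand 1 has a mismatch in its core dimension 0, with gufunc signature (n?,k),(k,m?)->(n?,m?) (size 3 is different from 4)
```

```bash
sed -i "s/np.array(p\['rotation'\])/R.from_quat(p['rotation']).as_matrix()/" h.py
cat > m1.py <<'E'
from h import *
T=grab_frame('top');it=[]
bt=redbox(T); S=grab_frame('side'); bs=redbox(S)
q0=ray(T,411,229,.014); a=ray(T,401,210,.014)-ray(T,419,246,.014); q0=[q0[0],q0[1],np.arctan2(a[1],a[0])]
print('w init',q0)
for its in ([(T,redmask(T,bt),1)],[(S,redmask(S,bs),1)],[(T,redmask(T,bt),1),(S,redmask(S,bs),1)]):
    print('wedge',fit(its,q0,WP,0,.028))
c=T['color'].astype(int); g=c.max(2)
for u,v in((323,186),(305,256),(212,232),(226,166)): print('corner',ray(T,u,v,.006).round(4))
print('greys tray/mat',c[215,290],c[150,290])
X=ray(T,305,256,.006); Y=ray(T,212,232,.006); print(np.linalg.norm(X-Y), np.linalg.norm(X-ray(T,323,186,.006)))
for k,z in (('cap',.056),('stop',.04),('head',.05)):
    for d in trace(k if k!='cap' else 'cap1',T): print(k,d['conf'],ray(T,d['box'][0],d['box'][1],z))
o=observe(); print(R.from_quat(o['tcp_rot']).as_matrix().round(3).tolist())
im=T['color'][140:280,190:450]; cv2.imwrite('pics/c1.png',cv2.cvtColor(cv2.resize(im,None,fx=3,fy=3,interpolation=cv2.INTER_CUBIC),cv2.COLOR_RGB2BGR))
E
python3 m1.py
```

```text
w init [np.float64(0.49575484829433036), np.float64(-0.26362905024843547), np.float64(0.423879924489601)]
wedge (array([ 0.49509823, -0.26240202,  0.41261195]), np.float64(118.59333333333333))
wedge (array([ 0.49596873, -0.25659752,  0.43659254]), np.float64(100.83019607843137))
wedge (array([ 0.49508371, -0.25861526,  0.40102474]), np.float64(233.86039215686276))
corner [ 0.6162 -0.0322  0.006 ]
corner [0.4282 0.0175 0.006 ]
corner [0.4945 0.264  0.006 ]
corner [0.6746 0.231  0.006 ]
greys tray/mat [64 63 59] [104 114 121]
0.255255916224669 0.19442625467142058
cap 0.85 [0.60101926 0.09144504 0.056     ]
cap 0.83 [0.62068911 0.16849245 0.056     ]
cap 0.69 [0.58286837 0.04995419 0.056     ]
cap 0.48 [0.61279234 0.12578839 0.056     ]
cap 0.35 [ 0.48838415 -0.25569734  0.056     ]
stop 0.52 [0.57710805 0.01939168 0.04      ]
head 0.41 [ 0.48576383 -0.25413192  0.05      ]
[[0.31, 0.0, -0.951], [0.951, 0.0, 0.31], [0.0, -1.0, -0.0]]
```

View pics/c1.png

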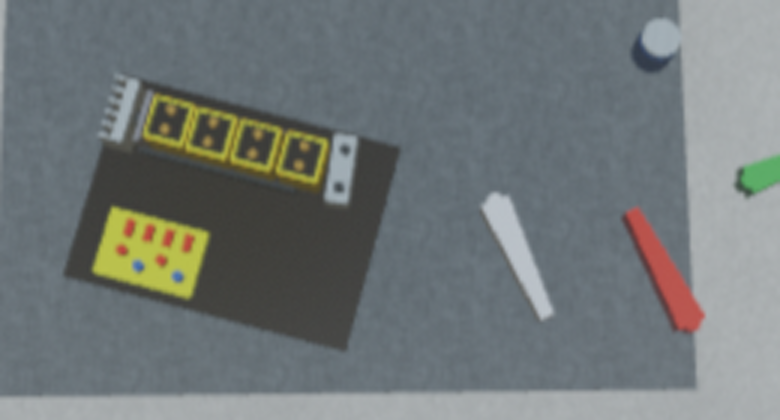

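```bash
cat >> h.py <<'E'
_hm=hullmask
def hullmask(p,q,P,z0,z1): return cv2.GaussianBlur(_hm(p,q,P,z0,z1),(0,0),1.3)
def redmask(p,box):
    c=p['color'].astype(float); r=c[...,0]-np.maximum(c[...,1],c[...,2]); r=r/np.maximum(c.max(2),30)
    k=np.zeros_like(r); u,v,w,h=box; k[int(v-h/2-5):int(v+h/2+5),int(u-w/2-5):int(u+w/2+5)]=1
    r=r*k; return np.clip(r/np.percentile(r[r>.2],60),0,1)
TP=np.array([(-130,-115),(60,-115),(60,145),(-130,145)])/1e3
CAPY=lambda y:np.array([(0,y-.019),(.04,y-.019),(.04,y+.019),(0,y+.019)])
E
cat > m2.py <<'E'
from h import *
T=grab_frame('top'); bt=redbox(T); S=grab_frame('side'); bs=redbox(S)
it=[(T,redmask(T,bt),1),(S,redmask(S,bs),1)]
for i in (it[:1],it[1:],it): print('wedge',fit(i,[.495,-.26,.42],WP,0,.028))
ti=[]
for p in (T,S):
    c=cv2.GaussianBlur(p['color'],(0,0),.1).astype(float).max(2)
    lo,hi=((64,118) if p is T else (np.percentile(c[200:212,272:330],30),0))
    if p is S: u,v=proj(p,[.5,-.03,0]); hi=np.median(c[int(v)-3:int(v)+4,int(u)-5:int(u)+6]); print(lo,hi)
    m=np.clip((hi-c)/(hi-lo),0,1)
    # valid: rim part of tray x<-0.03 (robot side), excluding parts box
    q=[.54,.135,-.262]; 
    A=_hm(p,q,np.array([(-150,-140),(-25,-140),(-25,170),(-150,170)])/1e3,.006,.006)
    B=_hm(p,q,np.array([(-121,20),(-50,20),(-50,125),(-121,125)])/1e3,.006,.03)
    ti.append((p,m,((A>.5)&(B<.1)).astype(float)))
q0=[.55,.08,-.262]
c=np.mean([[.6162,-.0322],[.4282,.0175],[.4945,.264]],0)
o=np.array([.4282,.0175])-tf([0,0,-.262],[(-.13,-.115)])[0]; q0=[o[0],o[1],-.262]; print('tray0',q0)
for n,i in (('T',ti[:1]),('S',ti[1:]),('TS',ti)):print('tray',n,fit(i,q0,TP,0,.006))
E
python3 m2.py
```

```text
wedge (array([ 0.49460565, -0.26172413,  0.39543012]), np.float64(113.26694622361383))
wedge (array([ 0.4956486 , -0.25743973,  0.43544248]), np.float64(141.3297893886757))
wedge (array([ 0.49491431, -0.25960978,  0.40751154]), np.float64(274.92622747425924))Traceback (most recent call last):
  File "m2.py", line 13, in <module>
    A=_hm(p,q,np.array([(-150,-140),(-25,-140),(-25,170),(-150,170)])/1e3,.006,.006)
      ^^^
NameError: name '_hm' is not defined
```

```bash
sed -i 's/_hm/hm0/g' h.py m2.py; sed -i 's/q=\[.54,.135,-.262\]/q=[.5835,.0952,-.262]/; s/^for i in (it/for j in it: print("area",j[1].sum(),hullmask(j[0],[.495,-.26,.42],WP,0,.028).sum(),(j[1]>.5).sum())\n&/' m2.py
python3 m2.py
```

```text
Traceback (most recent call last):
  File "m2.py", line 3, in <module>
    it=[(T,redmask(T,bt),1),(S,redmask(S,bs),1)]
           ~~~~~~~^^^^^^
  File "h.py", line 38, in redmask
    k=np.zeros_like(r); u,v,w,h=box; k[int(v-h/2-5):int(v+h/2+5),int(u-w/2-5):int(u+w/2+5)]=1
                        ^^^^^^^
TypeError: cannot unpack non-iterable NoneType object
```

```bash
sed -i 's/bt=redbox(T);/bt=redbox(T) or [411,229,26,42];/; s/bs=redbox(S)/bs=redbox(S) or [325,280,46,41]/' m2.py
python3 m2.py
```

```text
area 376.6708430230315 475.01176470588234 384
area 773.4547845573147 917.0980392156863 788
wedge (array([ 0.49461033, -0.26171471,  0.39543391]), np.float64(113.1443884348716))
wedge (array([ 0.4956391 , -0.25741337,  0.43616785]), np.float64(140.60244510463428))
wedge (array([ 0.49489615, -0.25973309,  0.40760454]), np.float64(274.6367004230625))
32.0 119.0
tray0 [np.float64(0.5835500788831266), np.float64(0.0949038305964656), -0.262]
tray T (array([ 0.58487814,  0.09380097, -0.26945748]), np.float64(194.68116016287436))
tray S (array([ 0.58621596,  0.09914075, -0.2772816 ]), np.float64(49.31111088308963))
tray TS (array([ 0.58521791,  0.09522077, -0.27350124]), np.float64(274.00337846648046))
```

```bash
cat >> h.py <<'E'
def hm0(p,q,P,z0,z1,S=4):
    pts=np.array([proj(p,[*a,z]) for a in tf(q,P) for z in (z0,z1)])
    m=np.zeros((400*S,640*S),np.uint8); pts=(pts+.5)*S-.5
    cv2.fillConvexPoly(m,np.round(cv2.convexHull(pts.astype(np.float32))*256).astype(np.int32),255,cv2.LINE_8,8)
    return cv2.resize(m,(640,400),interpolation=cv2.INTER_AREA)/255.
def hullmask(p,q,P,z0,z1): return cv2.GaussianBlur(hm0(p,q,P,z0,z1),(0,0),.8)
E
python3 m2.py; python3 - <<'E'
from h import *
q=[.585,.0955,-.271]
T=grab_frame('top')
for k,z,n in (('cap1',.056,5),('stop',.04,1),('head',.046,1)):
    for d in trace(k,T)[:n]:
        x=ray(T,*d['box'][:2],z)[:2]; r=tf([0,0,.2705],[x-np.array([.5849,.0938])])[0]; print(k,round(d['conf'],2),(r*1e3).round(1))
E
```

```text
area 376.0736501628214 417.90196078431387 383
area 774.2850940480937 844.901960784314 786
wedge (array([ 0.49419723, -0.26155852,  0.38200212]), np.float64(57.25514053953606))
wedge (array([ 0.49548107, -0.25680003,  0.41763585]), np.float64(75.39077022544973))
wedge (array([ 0.49495197, -0.25923798,  0.40326291]), np.float64(171.22422412723483))
32.0 119.0
tray0 [np.float64(0.5835500788831266), np.float64(0.0949038305964656), -0.262]
tray T (array([ 0.58322521,  0.09405671, -0.26869852]), np.float64(142.4722549296752))
tray S (array([ 0.58385896,  0.09706677, -0.27429717]), np.float64(35.43464009114402))
tray TS (array([ 0.58327663,  0.09435862, -0.26895019]), np.float64(194.37639430697345))
cap1 0.85 [11.7 37.2]
cap1 0.63 [14.5 76.6]
cap1 0.62 [16.   2.5]
cap1 0.59 [ 13.5 -44.7]
stop 0.5 [ 14.4 -72.1]
head 0.4 [ -24.6 -554.1]
```

```bash
python3 -m handwheel '394 -564 0 0.045 0;394 -564 0 0.045 0;394 -564 0 0.045 0;394 -564 0 0.045 0;394 -564 0 0.045 0;394 -564 0 0.045 0;394 -564 0 0.045 0;394 -564 0 0.045 0;394 -564 0 0.045 0;394 -564 0 0.045 0;394 -564 0 0.045 0;394 -564 0 0.045 0' 60
```

```text
time: 3.65
eef_pos: [0.5303, 0.0767, 0.2316]
tcp_rot: [0.563, 0.428, -0.428, -0.563]
wrist_force: [0.1, -0.0, 0.3]
grip_width: 0.0002
```

```bash
python3 -m handwheel '49 -70 0 0 0;49 -70 0 0 0;49 -70 -100 0 0;49 -70 -100 0 0;49 -70 -155 0 0;49 -70 -155 0 0' && python3 - <<'E'
from h import *
p=grab_frame('side'); T=grab_frame('top')
a=cv2.resize(p['color'][120:220,240:360],None,fx=4,fy=4,interpolation=cv2.INTER_CUBIC);b=cv2.resize(T['color'][150:250,210:330],None,fx=4,fy=4,interpolation=cv2.INTER_CUBIC)
cv2.imwrite('pics/c2.png',cv2.resize(cv2.cvtColor(np.hstack([a,b]),cv2.COLOR_RGB2BGR),(800,333)))
E
```

```text
time: 4.25
eef_pos: [0.5738, 0.0095, 0.0696]
tcp_rot: [-0.56, -0.426, 0.431, 0.566]
wrist_force: [-1.9, 0.8, -1.1]
grip_width: 0.0001
```

View pics/c2.png

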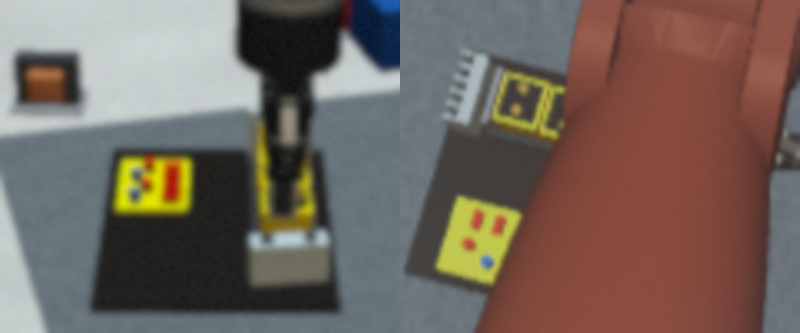

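```bash
python3 -m handwheel '-2 -6 0 0 0;-2 -6 0 0 0;-2 -6 0 0 0'; python3 -m handwheel '0 0 -10 0 0;0 0 -22 0 0;0 0 -22 0 0;0 0 -22 0 0'
```

```text
time: 4.65
eef_pos: [0.5779, 0.0021, 0.0788]
tcp_rot: [0.564, 0.429, -0.427, -0.562]
wrist_force: [-0.2, 0.5, 0.3]
grip_width: 0.0001
time: 5.05
eef_pos: [0.5757, 0.0029, 0.0534]
tcp_rot: [-0.562, -0.428, 0.429, 0.563]
wrist_force: [-0.5, -0.3, -0.5]
grip_width: -0.0002
```

```bash
python3 -m handwheel '0 0 -8 0 0;0 0 -8 0 0;1.3 4.8 -8 0 0;2.7 9.6 -8 0 0;4 14.5 -8 0 0;5.3 19.3 -8 0 0;5.9 21.2 -8 0 0;5.9 21.2 -8 0 0' ; python3 -m handwheel '0.5 1.9 0 0 0;1 3.8 0 0 0;1 3.8 0 0 0'; python3 -m handwheel '0.5 1.9 0 0 0;0.5 1.9 0 0 0'
```

```text
time: 5.85
eef_pos: [0.5824, 0.0243, 0.0464]
tcp_rot: [0.563, 0.428, -0.428, -0.563]
wrist_force: [0.9, 0.3, -0.2]
grip_width: -0.0002
time: 6.15
eef_pos: [0.5833, 0.0278, 0.0463]
tcp_rot: [-0.563, -0.428, 0.428, 0.563]
wrist_force: [0.0, -0.3, 0.1]
grip_width: 0.0003
time: 6.35
eef_pos: [0.5838, 0.0297, 0.0463]
tcp_rot: [-0.563, -0.428, 0.428, 0.563]
wrist_force: [0.3, 0.3, 0.3]
grip_width: 0.0
```

```bash
for i in 1 2; do python3 -m handwheel '0.3 1 0 0 0;0.5 1.9 0 0 0;0.5 1.9 0 0 0' | sed -n '2p;4p'; done
```

```text
eef_pos: [0.5843, 0.0315, 0.0463]
wrist_force: [-0.2, -0.6, -0.2]
eef_pos: [0.5846, 0.0329, 0.0463]
wrist_force: [-1.1, -4.5, 0.7]
```

```bash
python3 -m handwheel '-1.3 -4.8 0 0 0;-1.3 -4.8 50 0 0;-1.3 -4.8 100 0 0;-125 -310 100 0.673 50;-125 -310 100 0.673 50;-125 -310 100 0.673 50;-125 -310 100 0.673 70;-125 -310 100 0.673 70;-125 -310 100 0.673 70;-125 -310 100 0.673 70;-125 -310 100 0.673 70;-125 -310 100 0.673 70' 60; python3 -m handwheel '0 0 0 0 70'
```

```text
time: 8.15
eef_pos: [0.4594, -0.2774, 0.1463]
tcp_rot: [0.39, 0.59, -0.589, -0.39]
wrist_force: [-0.5, -1.0, -0.1]
grip_width: 0.0598
time: 8.25
eef_pos: [0.4601, -0.2759, 0.1463]
tcp_rot: [0.39, 0.59, -0.59, -0.39]
wrist_force: [0.7, 0.8, -0.2]
grip_width: 0.0597
```

```bash
python3 - <<'E'
from h import *
p=grab_frame('side'); T=grab_frame('top')
a=cv2.resize(p['color'][210:330,270:390],(400,400),interpolation=cv2.INTER_CUBIC);b=cv2.resize(T['color'][140:240,220:320],(400,400),interpolation=cv2.INTER_CUBIC)
cv2.imwrite('pics/c3.png',cv2.cvtColor(np.hstack([a,b]),cv2.COLOR_RGB2BGR))
E
```

```text
(no output)
```

View pics/c3.png

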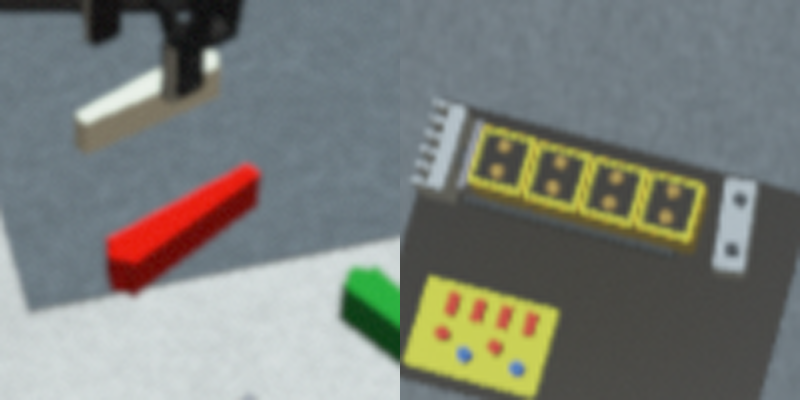

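```bash
python3 -m handwheel '0 0 -50 0 70;0 0 -95 0 70;0 0 -120 0 70;0 0 -135 0 70;0 0 -141 0 70;0 0 -141 0 70'; python3 -m handwheel '0 0 0 0 0;0 0 0 0 0;0 0 0 0 0;0 0 0 0 0;0 0 0 0 0;0 0 0 0 0;0 0 0 0 0' 40; python3 - <<'E'
from h import *
p=grab_frame('side')
a=cv2.resize(p['color'][210:330,260:400],(700,600),interpolation=cv2.INTER_CUBIC)
cv2.imwrite('pics/c4.png',cv2.cvtColor(a,cv2.COLOR_RGB2BGR))
E
```

```text
time: 8.95
eef_pos: [0.4602, -0.2764, 0.0056]
tcp_rot: [0.39, 0.59, -0.59, -0.389]
wrist_force: [0.5, -0.4, 0.6]
grip_width: 0.0602
time: 9.65
eef_pos: [0.4606, -0.2773, 0.0069]
tcp_rot: [-0.391, -0.59, 0.59, 0.389]
wrist_force: [-0.4, 0.6, 6.2]
grip_width: 0.024
```

View pics/c4.png

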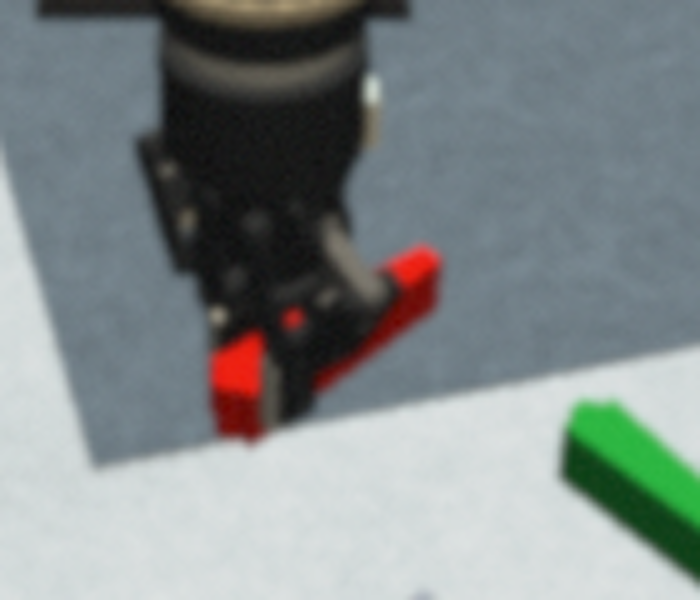

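```bash
python3 -m handwheel '0 0 20 0 0;0 0 70 0 0;0 0 70 0 0;6 343 70 -0.674 0;6 343 70 -0.674 0;6 343 70 -0.674 0;6 343 70 -0.674 0;6 343 70 -0.674 0;6 343 70 -0.674 0;6 343 70 -0.674 0;6 343 70 -0.674 0;6 343 70 -0.674 0' 60;  python3 -m handwheel '0 0 0 0 0;0 0 0 0 0';python3 - <<'E'
from h import *
o=observe(); e=o['eef_pos']; print(e,o['grip_width'],R.from_quat(o['tcp_rot']).as_matrix()[:,0])
p=grab_frame('side'); T=grab_frame('top')
zb=e[2]-.0069
for P,n in((T,'T'),(S:=p,'S')):
    for g in (-.02,-.03,-.04):
        q=[*tf([e[0],e[1],-.27],[(-g,0.0025)])[0],-.27]
        print(n,g,'toe top',proj(P,[*tf(q,[(.056,.0035)])[0],zb+.028]))
a=cv2.resize(p['color'][130:230,250:370],(480,400),interpolation=cv2.INTER_CUBIC);b=cv2.resize(T['color'][150:270,250:340],(300,400),interpolation=cv2.INTER_CUBIC)
cv2.imwrite('pics/c5.png',cv2.cvtColor(np.hstack([a,b]),cv2.COLOR_RGB2BGR))
E
```

```text
time: 10.9
eef_pos: [0.4658, 0.0676, 0.0756]
tcp_rot: [0.562, 0.429, -0.429, -0.562]
wrist_force: [0.1, -0.0, -0.6]
grip_width: 0.0238
time: 11.1
eef_pos: [0.466, 0.065, 0.0754]
tcp_rot: [0.563, 0.427, -0.427, -0.563]
wrist_force: [0.1, -1.2, -0.5]
grip_width: 0.0233
[0.46603389 0.06499758 0.07542324] 0.023311402788425792 [ 2.69476942e-01  9.63006832e-01 -1.40438190e-04]
T -0.02 toe top [290.52177359 208.3455255 ]
T -0.03 toe top [291.58820979 204.5245527 ]
T -0.04 toe top [292.65164867 200.71431912]
S -0.02 toe top [307.24630594 168.63473832]
S -0.03 toe top [311.21001081 168.65323265]
S -0.04 toe top [315.17194246 168.67171871]
```

View pics/c5.png

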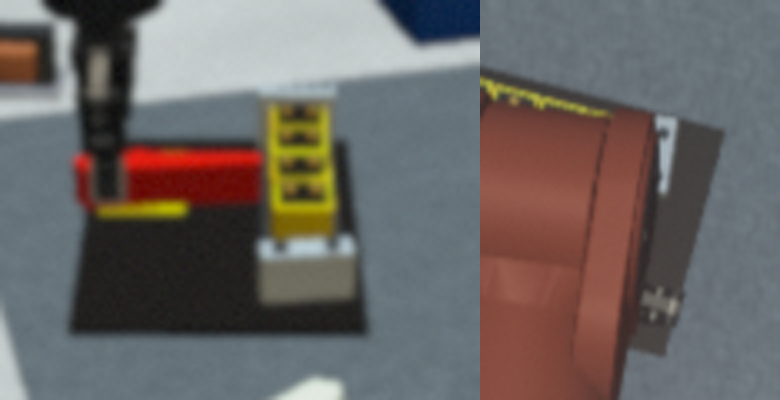

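```bash
cat > m3.py <<'E'
import sys
from h import *
zb=float(sys.argv[1]); 
e=observe()['eef_pos']; p=grab_frame('side')
u0=proj(p,[*tf([e[0],e[1],-.27],[(.015,0)])[0],zb+.014])[0]
m=redmask(p,[305,176,60,30]); v=np.zeros_like(m); v[150:200,int(u0):330]=1
q,f=fit([(p,m,v)],[*tf([e[0],e[1],-.27],[(.04,.0025)])[0],-.27],WP,zb,zb+.028)
print(q,f)
t=[.58386,.09707,-.274]; 
r=tf([0,0,-t[2]],tf(q,[(0,0),(.056,.0095),(-.056,.0095)])-np.array(t[:2]))*1e3; print('rel to tray(S): origin,toe flat,tail flat',r.round(1).tolist(),'yaw',q[2]-t[2])
print('tcp in wedge',(tf([0,0,-q[2]],[e[:2]-q[:2]])*1e3).round(1))
E
python3 m3.py 0.0685
```

```text
[ 0.50627995  0.06194605 -0.38736385] 118.51635739406979
rel to tray(S): origin,toe flat,tail flat [[-65.2, -54.8], [-8.5, -51.7], [-119.7, -39.0]] yaw -0.11336385353499767
tcp in wedge [[-38.5 -12.3]]
```

```bash
cat > m4.py <<'E'
import sys
from h import *
zb=float(sys.argv[1]); e=observe()['eef_pos']; p=grab_frame('side')
u0=proj(p,[*tf([e[0],e[1],-.27],[(.015,0)])[0],zb+.014])[0]
m=redmask(p,[305,176,60,30]); v=np.zeros_like(m); v[150:200,int(u0):330]=1
a=cv2.resize(p['color'][145:205,260:330],None,fx=7,fy=7,interpolation=cv2.INTER_CUBIC); outs=[]
for yaw in (-.21,-.27,-.33,-.39):
    f=lambda s:(np.abs(hullmask(p,[s[0],s[1],yaw],WP,zb,zb+.028)-m)*v).sum()
    s0=tf([e[0],e[1],-.27],[(.04,.0025)])[0]
    r=minimize(f,s0,method='Nelder-Mead',options=dict(initial_simplex=[s0,s0+[.01,0],s0+[0,.01]],xatol=1e-5,fatol=.01))
    print(yaw,r.x,r.fun,(tf([0,0,-yaw],[e[:2]-r.x])*1e3).round(1))
    if yaw in(-.27,-.39):
        b=a.copy()
        for z in(zb,zb+.028):
            pts=np.array([proj(p,[*k,z]) for k in tf([*r.x,yaw],WP)]); cv2.polylines(b,[np.round((pts-[260,145]+.5)*7).astype(int)],True,(0,255,255),1)
        outs.append(b)
cv2.imwrite('pics/c6.png',cv2.resize(cv2.cvtColor(np.hstack(outs),cv2.COLOR_RGB2BGR),(800,343)))
E
python3 m4.py 0.0685
```

```text
-0.21 [0.50589073 0.06043312] 133.57711582321357 [[-40.1  -3.6]]
-0.27 [0.50682659 0.0621779 ] 125.42582280197456 [[-40.2  -7.9]]
-0.33 [0.50625596 0.0628343 ] 120.10467353557199 [[-38.9 -10.8]]
-0.39 [0.50571195 0.06212141] 118.15276350819556 [[-38.  -12.2]]
```

View pics/c6.png

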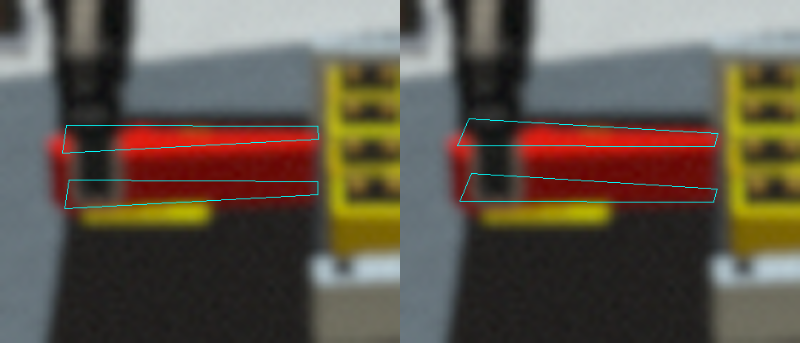

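```bash
python3 - <<'E'
from h import *
p=grab_frame('side'); 
for u in (284,290,296,302,308,312,314,315,316,317): print(u,' '.join('%d,%d'%tuple(x) for x in p['color'][163:184,u,:2]))
e=observe()['eef_pos']
for yaw in(-.27,-.33,-.39):
  q=[*tf([e[0],e[1],-.27],[(0,.0)])[0],yaw]
  q=[*(np.array(q[:2])-tf([0,0,yaw],[(-.039,-.0025)])[0]),yaw]
  for zb in (.0685,):
    for z in (zb,zb+.028): print(yaw,[proj(p,[*k,z]).round(1).tolist() for k in tf(q,WP)])
E
```

```text
284 93,105 79,87 65,59 103,36 166,32 210,31 222,28 220,29 195,27 154,22 119,13 107,11 107,15 107,15 106,13 105,9 108,27 124,72 147,116 157,137 127,117
290 98,109 83,90 60,60 75,37 132,31 190,32 218,28 218,29 188,23 145,16 113,11 107,10 106,14 106,15 106,14 106,15 112,43 138,106 173,163 176,174 138,135
296 96,108 78,87 58,60 72,46 128,50 185,46 217,34 215,30 178,19 135,17 110,16 106,12 107,19 107,15 104,10 106,17 108,33 114,67 124,103 115,108 88,85
302 96,106 78,87 55,57 65,39 117,29 180,32 211,28 203,27 164,19 127,14 109,13 104,9 107,18 104,12 106,15 106,16 100,13 82,15 62,27 42,33 34,32
308 95,106 79,87 58,59 67,41 118,32 179,32 207,28 194,27 154,19 120,17 106,12 107,14 107,17 107,17 104,10 106,15 98,14 80,24 54,28 38,29 34,31
312 98,109 81,89 58,60 62,40 118,36 177,31 203,28 184,23 142,16 114,17 106,15 104,8 104,8 105,11 105,11 106,16 98,17 77,25 52,31 36,32 31,30
314 102,106 94,97 83,81 77,68 112,59 159,50 182,40 166,36 131,34 105,32 97,32 96,36 95,33 94,32 94,33 93,30 86,33 69,36 53,40 40,40 42,43
315 105,104 101,100 95,93 89,84 102,75 132,65 150,60 136,55 110,53 93,55 88,56 85,55 83,54 84,52 83,52 79,51 72,49 63,51 53,52 51,53 50,52
316 117,112 116,111 117,111 116,108 114,102 116,93 122,89 117,88 108,87 104,87 98,83 96,80 88,76 84,73 81,72 82,74 78,71 75,72 70,70 68,66 65,65
317 150,140 149,140 152,144 154,146 152,143 145,134 138,123 143,127 144,128 145,128 143,124 135,117 122,106 116,107 115,108 116,108 114,108 112,105 108,99 95,86 86,77
-0.27 [[270.1, 182.0], [314.6, 179.4], [314.5, 177.1], [270.8, 176.9]]
-0.27 [[269.6, 172.2], [314.7, 169.7], [314.6, 167.5], [270.4, 167.2]]
-0.33 [[269.8, 181.8], [314.5, 180.5], [314.7, 178.2], [271.2, 176.7]]
-0.33 [[269.3, 172.0], [314.6, 170.8], [314.9, 168.5], [270.7, 167.1]]
-0.39 [[269.5, 181.5], [314.3, 181.6], [314.8, 179.3], [271.5, 176.6]]
-0.39 [[269.0, 171.7], [314.5, 171.9], [315.0, 169.6], [271.0, 166.9]]
```

```bash
python3 -m handwheel '-11.4 4 0 0.05 0;-11.4 4 0 0.05 0;-11.4 4 -40 0.05 0;-11.4 4 -55 0.05 0;-11.4 4 -60 0.05 0;-11.4 4 -61.5 0.05 0;-11.4 4 -61.5 0.05 0;-11.4 4 -61.5 0.05 0'; python3 - <<'E'
from h import *
p=grab_frame('side'); e=observe()['eef_pos']; print(e)
for u in (284,290,296,302,306): 
    c=p['color'][:,u,:].astype(float)[165:205]; print(u,c[:,0].astype(int).tolist())
q=[*(e[:2]-tf([0,0,-.27],[(-.039,-.0025)])[0]),-.27]
for z in (.006,.034): print([proj(p,[*k,z]).round(1).tolist() for k in tf(q,WP)])
E
```

```text
time: 12.15
eef_pos: [0.4553, 0.0702, 0.015]
tcp_rot: [0.553, 0.442, -0.441, -0.552]
wrist_force: [-0.2, 0.3, -0.2]
grip_width: 0.0237
[0.45524456 0.07024647 0.01487316]
284 [62, 100, 153, 172, 156, 143, 160, 196, 209, 192, 156, 142, 165, 200, 220, 223, 219, 192, 141, 83, 51, 76, 134, 189, 218, 219, 193, 153, 118, 105, 107, 105, 105, 105, 101, 88, 67, 42, 35, 32]
290 [62, 76, 130, 182, 196, 184, 181, 184, 177, 178, 182, 170, 164, 171, 161, 161, 183, 180, 138, 83, 54, 91, 155, 201, 221, 214, 178, 132, 109, 106, 106, 106, 107, 104, 99, 80, 56, 39, 35, 33]
296 [58, 63, 105, 150, 176, 183, 181, 180, 180, 178, 177, 171, 162, 158, 156, 153, 144, 121, 88, 54, 48, 89, 151, 200, 215, 193, 153, 118, 108, 106, 107, 105, 105, 102, 90, 66, 46, 34, 35, 33]
302 [56, 39, 33, 32, 32, 35, 35, 35, 35, 32, 36, 32, 34, 36, 33, 33, 34, 34, 32, 34, 47, 93, 155, 201, 210, 178, 135, 109, 107, 106, 107, 104, 105, 97, 80, 53, 34, 34, 34, 32]
306 [56, 39, 32, 34, 34, 34, 33, 34, 32, 32, 36, 33, 33, 30, 34, 31, 33, 33, 36, 33, 50, 111, 177, 208, 198, 162, 124, 107, 106, 105, 106, 105, 102, 93, 71, 49, 35, 35, 30, 34]
[[266.8, 202.6], [309.9, 199.8], [309.9, 197.4], [267.6, 197.3]]
[[266.2, 193.3], [310.0, 190.7], [310.0, 188.3], [267.1, 188.2]]
```

```bash
python3 -m handwheel '0 0 -1 -0.015 0;5.8 -1.6 -1 -0.015 0;11.6 -3.2 -1 -0.015 0;15.4 -4.3 -1 -0.015 0;15.4 -4.3 -1 -0.015 0'; python3 -m handwheel '4.8 -1.3 0 0 0;9.6 -2.7 0 0 0;9.6 -2.7 0 0 0'
```

```text
time: 12.7
eef_pos: [0.4705, 0.0658, 0.013]
tcp_rot: [0.556, 0.438, -0.438, -0.555]
wrist_force: [0.6, -0.3, 1.3]
grip_width: 0.0235
time: 13.0
eef_pos: [0.4771, 0.0636, 0.0129]
tcp_rot: [-0.554, -0.436, 0.439, 0.557]
wrist_force: [-15.8, 1.1, 17.4]
grip_width: 0.0235
```

```bash
python3 -m handwheel '-7.7 2.1 0 0 0;-7.7 2.1 0 0 0'; python3 - <<'E'
from h import *
p=grab_frame('side'); T=grab_frame('top')
e=observe()['eef_pos']; print(e)
t=[.58386,.09707,-.274]
for P in[(0,-47,6),(0,-47,34),(0,-47,56),(40,-47,56)]: print(P,proj(p,[*tf(t,[np.array(P[:2])/1e3])[0],P[2]/1e3]).round(1))
a=cv2.resize(p['color'][140:220,265:345],(600,600),interpolation=cv2.INTER_CUBIC)
cv2.imwrite('pics/c7.png',cv2.cvtColor(a,cv2.COLOR_RGB2BGR))
E
```

```text
time: 13.2
eef_pos: [0.4716, 0.0655, 0.013]
tcp_rot: [0.555, 0.438, -0.438, -0.555]
wrist_force: [-1.0, 0.2, 3.3]
grip_width: 0.0238
[0.47187686 0.0655141  0.01297548]
(0, -47, 6) [318.  197.2]
(0, -47, 34) [318.2 188.1]
(0, -47, 56) [318.3 180.8]
(40, -47, 56) [333.7 180.9]
```

View pics/c7.png

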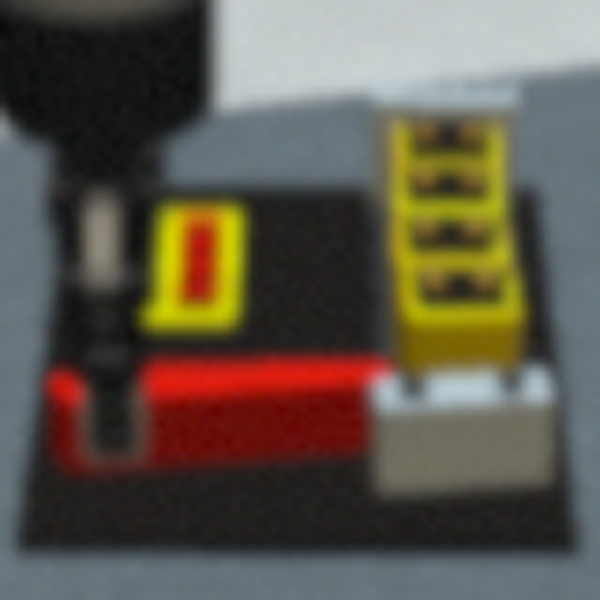

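```bash
python3 -m handwheel '-12 3.3 0 0 0;-24 6.7 0 0 0;-24 6.7 0 0 0;-24 6.7 0 0 60;-24 6.7 0 0 60;-24 6.7 0 0 60;-24 6.7 0 0 60;-24 6.7 50 0 60;-24 6.7 100 0 60;-24 6.7 100 0 0'; python3 -m handwheel '130 -69 0 -0.035 0;130 -69 0 -0.035 0;130 -69 0 -0.035 0;130 -69 0 -0.035 0;130 -69 -30 -0.035 0;130 -69 -30 -0.035 0'
```

```text
time: 14.3
eef_pos: [0.4514, 0.0717, 0.1196]
tcp_rot: [0.558, 0.44, -0.435, -0.553]
wrist_force: [1.2, -0.6, -0.1]
grip_width: 0.0383
time: 14.9
eef_pos: [0.5752, 0.0036, 0.0787]
tcp_rot: [-0.561, -0.426, 0.429, 0.565]
wrist_force: [-1.6, 0.2, -0.1]
grip_width: -0.0002
```

```bash
python3 -m handwheel '0 0 -20 0 0;0 0 -36 0 0;0 0 -36 0 0;1.9 7.5 -36 0 0;3.5 13 -36 0 0;5 18 -36 0 0;5.9 22 -36 0 0;6.5 24.5 -36 0 0;7 27 -36 0 0;7.4 28.5 -36 0 0;7.4 28.5 -36 0 0' | sed -n '2p;4p'; python3 -m handwheel '0.5 1.5 0 0 0;0.5 1.5 0 0 0' | sed -n '2p;4p'
```

```text
eef_pos: [0.5851, 0.0318, 0.0468]
wrist_force: [0.3, 0.5, 0.2]
eef_pos: [0.5854, 0.0327, 0.0468]
wrist_force: [-2.3, -3.5, 0.5]
```

```bash
python3 -m handwheel '0.3 1 0 0 0;0.3 1 0 0 0' | sed -n '2p;4p'; python3 -m handwheel '-1.3 -4.8 0 0 0;-1.3 -4.8 50 0 0;-1.3 -4.8 100 0 0;-235 317 130 0 60;-235 317 130 0 60;-235 317 130 0 60;-235 317 130 0 60;-235 317 130 0 60;-235 317 130 0 60;-235 317 130 0 60;-235 317 130 0 60;-235 317 130 0 60' | sed -n '1,2p'; python3 - <<'E'
from h import *
T=grab_frame('top'); p=grab_frame('side')
a=cv2.resize(T['color'][160:260,230:330],(400,400),interpolation=cv2.INTER_CUBIC); b=cv2.resize(p['color'][140:220,265:345],(400,400),interpolation=cv2.INTER_CUBIC)
cv2.imwrite('pics/c8.png',cv2.cvtColor(np.hstack([a,b]),cv2.COLOR_RGB2BGR))
np.savez('shot.npz',T=T['color'],S=p['color'])
for P,n in((T,'T'),(p,'S')):
    for d in trace('wedge',P):
        c=P['color'][d['region']].mean(0); print(n,d['conf'],d['box'],c)
E
```

```text
eef_pos: [0.5856, 0.0332, 0.0468]
wrist_force: [-2.4, -6.4, 1.9]
time: 17.6
eef_pos: [0.3475, 0.3552, 0.1776]
T 0.8 [363.8, 223.1, 24.8, 36.5] [172.03916449 178.50913838 183.74673629]
T 0.63 [284.5, 234.8, 12.8, 39.4] [177.00882353  75.98235294  67.35588235]
T 0.57 [455.6, 191.0, 44.5, 23.4] [107.32418953 167.6957606  117.49127182]
S 0.73 [399.0, 314.8, 52.7, 48.8] [ 44.13893805 114.82654867  55.85840708]
S 0.6 [284.5, 195.9, 48.4, 13.9] [137.13953488  18.90339893  12.94275492]
S 0.57 [316.1, 240.0, 44.4, 28.2] [154.40345821 155.94380403 143.5       ]
```

View pics/c8.png

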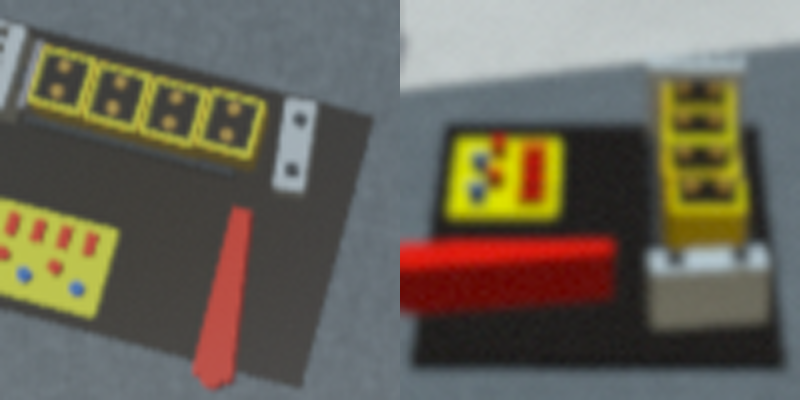

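```bash
cat > m5.py <<'E'
from h import *
T=grab_frame('top'); p=grab_frame('side'); o=observe(); print(o['eef_pos'],R.from_quat(o['tcp_rot']).as_matrix()[:,0])
t=[.58323,.09406,-.2687]
tr=lambda X:(tf([0,0,-t[2]],[np.array(X)[:2]-t[:2]])[0]*1e3).round(1)
for n,z,a in(('cap4',.056,[(258,157),(266,98)]),('stop',.04,[(273,190),(287,97)]),('flat',.034,[(196,372),(233,208)]),('slope',.034,[(237,378),(250,210)])):
    print(n,[tr(ray(T,230+u/4-.5+.125,160+v/4-.5+.125,z)) for u,v in a])
bt=[284.5,234.8,12.8,39.4]; bs=[284.5,195.9,48.4,13.9]
mT=redmask(T,bt); mS=redmask(p,bs)
v=np.zeros_like(mT); v[:,272:]=1
vs=np.zeros_like(mT); vs[186:215,255:325]=1
q0=[*tf(t,[(-.09,-.045)])[0],-.25]
for i in([(T,mT,v)],[(p,mS,vs)],[(T,mT,v),(p,mS,vs)]):
    q,f=fit(i,q0,WP,.006,.034); print('wedge',q.round(4),f,'tray',tr(q),q[2]-t[2],'toeflat',tr(tf(q,[(.056,.0095)])[0]))
E
python3 m5.py
```

```text
[0.3516808  0.35028696 0.17667978] [2.69361084e-01 9.63039254e-01 3.84659805e-05]
cap4 [array([  2.9, -51.7]), array([ 41.9, -46.4])]
stop [array([-13. , -65.4]), array([ 49.2, -58. ])]
flat [array([-139.7,  -48.1]), array([-30.3, -42.7])]
slope [array([-136.7,  -74.7]), array([-28.8, -53.8])]
wedge [ 0.4884  0.0653 -0.2426] 64.94073961409856 tray [-83.8 -52.9] 0.026149955303719052 toeflat [-28.  -41.9]
wedge [ 0.4877  0.0652 -0.2624] 118.32679494951637 tray [-84.4 -53.2] 0.006264108456322026 toeflat [-28.5 -43.3]
wedge [ 0.4877  0.0653 -0.2596] 187.7975654525106 tray [-84.4 -53.1] 0.009136529119483372 toeflat [-28.5 -43.1]
```

```bash
python3 -m handwheel '96 -278 0 0.035 60;96 -278 0 0.035 60;96 -278 0 0.035 60;96 -278 0 0.035 60;96 -278 0 0.035 60;96 -278 0 0.035 60;96 -278 -60 0.035 60;96 -278 -110 0.035 60;96 -278 -145 0.035 60;96 -278 -163 0.035 60;96 -278 -163 0.035 60' | sed -n '2p;4,5p'; python3 -m handwheel '0 0 0 0 0;0 0 0 0 0;0 0 0 0 0;0 0 0 0 0;0 0 0 0 0' 40
```

```text
eef_pos: [0.4443, 0.0724, 0.0107]
wrist_force: [0.4, -0.2, 0.8]
grip_width: 0.0512
time: 19.5
eef_pos: [0.4485, 0.0728, 0.0158]
tcp_rot: [0.556, 0.438, -0.437, -0.554]
wrist_force: [-0.6, -1.1, 7.8]
grip_width: 0.0237
```

```bash
python3 -m handwheel '0 0 3 0 0;-2 -7.2 3 -0.02 0;-2 -7.2 3 -0.02 0;-2 -7.2 1 -0.02 0;-2 -7.2 1 -0.02 0' 60|sed -n '2p;4,5p'; python3 -m handwheel '5.8 -1.6 0 0 0;11.6 -3.2 0 0 0;17.3 -4.8 0 0 0;21.2 -5.9 0 0 0;21.2 -5.9 0 0 0'|sed -n '2p;4,5p';python3 -m handwheel '3.9 -1.1 0 0 0;3.9 -1.1 0 0 0'|sed -n '2p;4,5p'
```

```text
eef_pos: [0.4452, 0.0657, 0.0159]
wrist_force: [-4.4, 0.2, 12.1]
grip_width: 0.0233
eef_pos: [0.4672, 0.0599, 0.0159]
wrist_force: [-0.6, -0.1, 8.6]
grip_width: 0.0233
eef_pos: [0.4707, 0.0592, 0.0159]
wrist_force: [-3.0, 1.8, 12.0]
grip_width: 0.023
```

```bash
python3 -m handwheel '0 0 2 0 0;0 0 2 0 0'|sed -n '2p;4,5p';python3 -m handwheel '3.9 -1.1 0 0 0;7.8 -2.1 0 0 0;7.8 -2.1 0 0 0'|sed -n '2p;4,5p'; python3 -m handwheel '3.9 -1.1 0 0 0;7.8 -2.1 0 0 0;7.8 -2.1 0 0 0'|sed -n '2p;4,5p'
```

```text
eef_pos: [0.4701, 0.0592, 0.0168]
wrist_force: [0.7, 1.8, -0.3]
grip_width: 0.0234
eef_pos: [0.4779, 0.0575, 0.0164]
wrist_force: [1.6, 5.6, -1.1]
grip_width: 0.0232
eef_pos: [0.4854, 0.0561, 0.0162]
wrist_force: [-0.3, 9.8, -0.2]
grip_width: 0.0234
```

```bash
python3 -m handwheel '0.3 1 0 0 0;4.4 0.5 0 0 0;8.2 -0.5 0 0 0;8.2 -0.5 0 0 0'|sed -n '2p;4,5p'; python3 - <<'E'
from h import *
p=grab_frame('side')
a=cv2.resize(p['color'][150:210,275:345],(700,600),interpolation=cv2.INTER_CUBIC)
cv2.imwrite('pics/c9.png',cv2.cvtColor(a,cv2.COLOR_RGB2BGR))
E
```

```text
eef_pos: [0.4938, 0.0553, 0.0163]
wrist_force: [-0.1, 7.2, -1.0]
grip_width: 0.0236
```

View pics/c9.png

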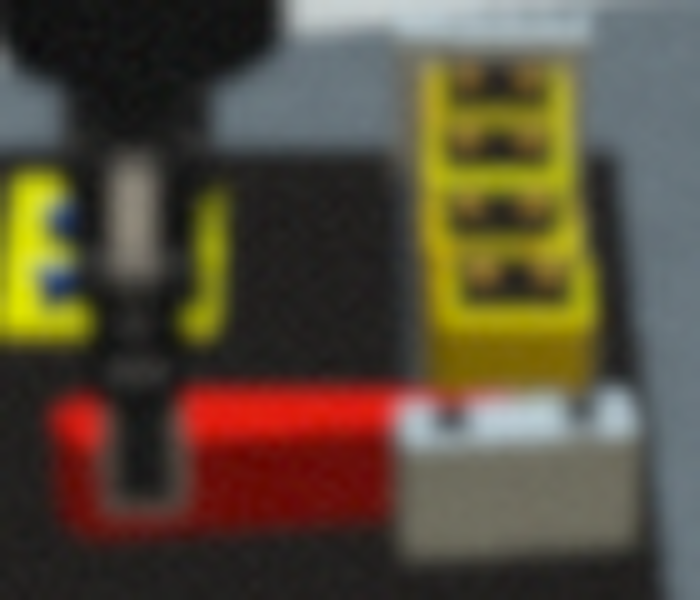

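```bash
python3 -m handwheel '0 0 0 0 45;0 0 0 0 45;0 0 0 0 45;0 0 0 0 45;0 0 30 0 45;0 0 60 0 45;0 0 60 0 0;-42.4 11.7 60 -0.01 0;-42.4 11.7 60 -0.01 0;-42.4 11.7 60 -0.01 0;-42.4 11.7 20 -0.01 0;-42.4 11.7 -3 -0.01 0'; python3 -m handwheel '0 0 0 0 0;0 0 0 0 0'
```

```text
time: 23.15
eef_pos: [0.4521, 0.0657, 0.0125]
tcp_rot: [0.562, 0.43, -0.429, -0.562]
wrist_force: [-0.4, 0.0, -1.2]
grip_width: -0.0003
time: 23.35
eef_pos: [0.4519, 0.0658, 0.0144]
tcp_rot: [-0.562, -0.429, 0.429, 0.562]
wrist_force: [0.0, -0.2, 0.5]
grip_width: -0.0001
```

```bash
python3 -m handwheel '3.9 -1.1 -2 0 0;7.7 -2.1 -2 0 0;11.6 -3.2 -2 0 0;15.4 -4.3 -2 0 0;15.4 -4.3 -2 0 0' |sed -n '2p;4p'; for i in 1 2; do python3 -m handwheel '1.9 -0.5 0 0 0;3.9 -1.1 0 0 0;3.9 -1.1 0 0 0' |sed -n '2p;4p'; done
```

```text
eef_pos: [0.4674, 0.0615, 0.0121]
wrist_force: [0.1, 0.1, 0.4]
eef_pos: [0.47, 0.061, 0.0118]
wrist_force: [-4.5, 1.8, 4.5]
eef_pos: [0.4728, 0.0605, 0.0116]
wrist_force: [-10.1, 5.6, 8.7]
```

```bash
for i in 1 2; do python3 -m handwheel '1 -0.3 0.5 0 0;1.9 -0.5 0.5 0 0;1.9 -0.5 0.5 0 0' |sed -n '2p;4p'; done
```

```text
eef_pos: [0.4738, 0.0604, 0.0116]
wrist_force: [-13.2, 7.2, 9.2]
eef_pos: [0.475, 0.0603, 0.0116]
wrist_force: [-14.4, 9.3, 7.2]
```

```bash
for i in 1 2; do python3 -m handwheel '1 0 0.3 0 0;2 0 0.6 0 0;2 0 0.6 0 0' |sed -n '2p;4p'; done; python3 - <<'E'
from h import *
p=grab_frame('side')
a=cv2.resize(p['color'][150:210,275:345],(700,600),interpolation=cv2.INTER_CUBIC)
cv2.imwrite('pics/c10.png',cv2.cvtColor(a,cv2.COLOR_RGB2BGR))
E
```

```text
eef_pos: [0.4768, 0.0604, 0.0117]
wrist_force: [-11.4, 9.8, 2.8]
eef_pos: [0.4785, 0.0606, 0.012]
wrist_force: [-11.4, 9.4, 0.4]
```

View pics/c10.png

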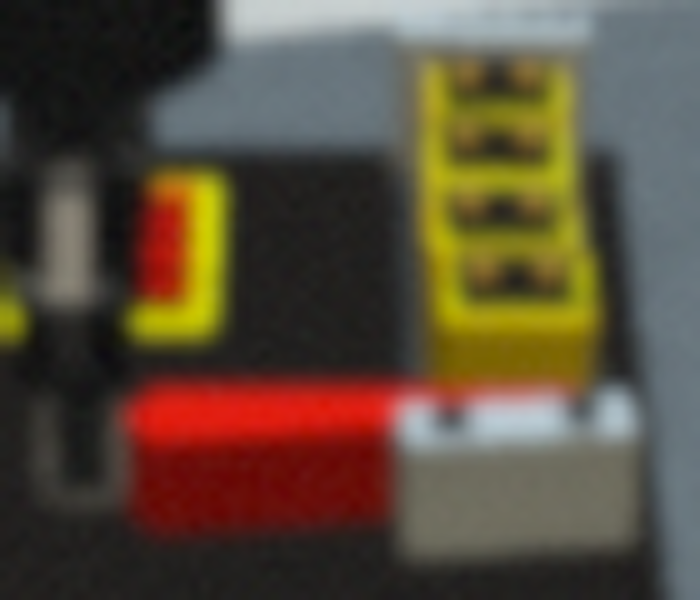

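```bash
for i in 1 2 3; do python3 -m handwheel '1 0.1 0 0 0;2 0.2 0 0 0;2 0.2 0 0 0' |sed -n '2p;4p'; done
```

```text
eef_pos: [0.4806, 0.0607, 0.012]
wrist_force: [-11.1, 9.4, 0.7]
eef_pos: [0.4825, 0.0607, 0.012]
wrist_force: [-11.0, 8.5, -0.2]
eef_pos: [0.4843, 0.0606, 0.0119]
wrist_force: [-12.0, 5.8, -0.7]
```

```bash
for i in 1 2 3; do python3 -m handwheel '1 -0.2 0 0 0;2 -0.4 0 0 0;2 -0.4 0 0 0' |sed -n '2p;4p'; done
```

```text
eef_pos: [0.4857, 0.0603, 0.0118]
wrist_force: [-15.3, 6.6, 1.9]
eef_pos: [0.4873, 0.0601, 0.0118]
wrist_force: [-18.0, 7.9, 3.2]
eef_pos: [0.4887, 0.0599, 0.0117]
wrist_force: [-21.3, 8.2, 6.7]
```

```bash
python3 -m handwheel '-10 2.8 0 0 0;-25 7 0 0 0;-40 11 20 0 0;-40 11 80 0 0;-40 11 130 0 0;-135 311 150 0 0;-135 311 150 0 0;-135 311 150 0 0;-135 311 150 0 0;-135 311 150 0 0;-135 311 150 0 0;-135 311 150 0 0'; python3 - <<'E'
from h import *
T=grab_frame('top'); p=grab_frame('side')
a=cv2.resize(T['color'][160:260,230:330],(400,400),interpolation=cv2.INTER_CUBIC); b=cv2.resize(p['color'][145:215,275:345],(400,400),interpolation=cv2.INTER_CUBIC)
cv2.imwrite('pics/c11.png',cv2.cvtColor(np.hstack([a,b]),cv2.COLOR_RGB2BGR))
E
```

```text
time: 28.7
eef_pos: [0.3578, 0.3725, 0.1645]
tcp_rot: [-0.561, -0.431, 0.43, 0.561]
wrist_force: [1.1, -0.0, -0.1]
grip_width: -0.0004
```

```bash
cat > m6.py <<'E'
from h import *
T=grab_frame('top'); p=grab_frame('side')
t=[.58323,.09406,-.2687]
tr=lambda X:(tf([0,0,-t[2]],[np.array(X)[:2]-t[:2]])[0]*1e3).round(1)
q0=[*tf(t,[(-.012,-.0565)])[0],t[2]]
for P,n in((T,'T'),(p,'S')):
    c=np.array(proj(P,[*q0[:2],.02])); w=(20,46) if n=='T' else (60,24)
    m=redmask(P,[c[0],c[1],*w]); v=np.zeros_like(m); v[int(c[1]-w[1]/2-5):int(c[1]+w[1]/2+5),int(c[0]-w[0]/2-5):int(c[0]+w[0]/2+5)]=1
    ctr=tf(t,[(-.055,0)])[0]
    # use only tail part (tray x<-10mm), rest is hidden by stop/cap
    A=hm0(P,t,np.array([(-140,-110),(-12,-110),(-12,-20),(-140,-20)])/1e3,.006,.034)>.5
    v=v*A; q,f=fit([(P,m,v)],q0,WP,.006,.034); print(n,'wedge tray',tr(q),'yaw rel',round(q[2]-t[2],3),f,'toe x',tr(tf(q,[(.056,.0095)])[0]))
for P,n in((T,'T'),(p,'S')):
    print(n,'caps',[(round(d['conf'],2),tr(ray(P,*d['box'][:2],.05)).tolist(),np.round(d['box'][2:]).tolist()) for d in trace('cap1',P)])
for k in('can','driver','choke'):
    print(k,[np.round(d['box']).tolist() for d in trace(k,T)[:1]],[np.round(d['box']).tolist() for d in trace(k,p)[:2]])
E
python3 m6.py
```

```text
T wedge tray [-10.4 -54.5] yaw rel -0.007 51.11672697419558 toe x [ 45.7 -45.4]
S wedge tray [-17.7 -46.9] yaw rel 0.15 93.67248252467702 toe x [ 36.2 -29.1]
T caps [(0.66, [17.8, -27.3], [19.0, 23.0]), (0.59, [19.5, 10.2], [17.0, 23.0]), (0.54, [13.7, 86.5], [18.0, 22.0]), (0.47, [12.3, 41.8], [16.0, 15.0]), (0.29, [-16.1, -52.0], [14.0, 48.0])]
S caps [(0.75, [25.8, -25.6], [21.0, 16.0]), (0.65, [24.1, 59.4], [15.0, 9.0]), (0.61, [23.1, 96.0], [12.0, 10.0]), (0.49, [17.0, 22.7], [14.0, 2.0])]
can [[410.0, 155.0, 11.0, 20.0]] [[414.0, 255.0, 18.0, 31.0]]
driver [[488.0, 267.0, 26.0, 33.0]] [[312.0, 362.0, 71.0, 64.0]]
choke [[167.0, 248.0, 25.0, 30.0]] [[254.0, 146.0, 22.0, 18.0]]
```

```bash
python3 - <<'E'
from h import *
p=grab_frame('side'); t=[.58386,.09707,-.274]
q=[*tf(t,[(-.0095,-.0565)])[0],-.274]
for z in(.006,.034): print([proj(p,[*k,z]).round(1).tolist() for k in tf(q,WP)])
for u in(292,298,304,310): print(u,p['color'][182:208,u,0].tolist())
for v in (176,179,182): print(v,p['color'][v,312:342,0].tolist())
E
```

```text
[[293.0, 202.4], [335.8, 199.7], [335.5, 197.3], [293.4, 197.1]]
[[292.9, 193.1], [336.2, 190.6], [335.9, 188.2], [293.2, 188.0]]
292 [174, 134, 81, 42, 35, 45, 75, 121, 164, 180, 160, 127, 101, 89, 86, 87, 87, 87, 81, 70, 50, 41, 32, 33, 32, 29]
298 [37, 33, 33, 34, 46, 88, 149, 196, 219, 222, 212, 178, 134, 110, 103, 103, 102, 104, 102, 98, 81, 58, 40, 33, 34, 31]
304 [33, 32, 32, 31, 45, 89, 149, 196, 219, 219, 202, 161, 123, 105, 104, 103, 102, 103, 101, 93, 75, 50, 35, 33, 32, 31]
310 [32, 32, 30, 35, 47, 88, 150, 195, 218, 215, 188, 148, 117, 105, 105, 105, 103, 102, 98, 83, 62, 39, 32, 35, 32, 31]
176 [31, 34, 41, 51, 67, 96, 133, 154, 142, 118, 123, 130, 113, 82, 63, 68, 90, 113, 121, 126, 143, 144, 100, 52, 38, 55, 78, 94, 99, 99]
179 [31, 33, 39, 49, 64, 89, 127, 151, 145, 114, 93, 91, 86, 84, 82, 83, 87, 88, 87, 102, 138, 149, 111, 63, 39, 49, 71, 91, 99, 101]
182 [33, 30, 39, 52, 62, 83, 106, 133, 150, 157, 157, 157, 157, 159, 158, 160, 158, 156, 156, 154, 152, 139, 107, 65, 40, 44, 67, 89, 99, 104]
```

```bash
python3 -c "
from workcell import *
print(finish_job())"
```

```text
the job is handed in; nothing more can be done
None
```

The wedge is jammed between the stop and the closed-up row, the arm is clear of everything, and the job was handed in at about 29 s of the 72 s.

**What I did**
- I closed the row against the sprung plate until I felt 4–6 N.
- My first attempt to insert the wedge sat too far towards the row. Its toe hit cap4 with about 16 N and shifted it slightly. I put the wedge down, closed the row again, measured it from above and regripped it about 7.5 mm over.
- The second attempt entered cleanly. I released the wedge and drove it by its boss with shut fingers. The push reached about 22 N along the tray's x, slightly over the 15–20 N asked for.

**Last checks, after backing the arm off**
- **Wedge position:** the top camera puts the toe at x ≈ 46 mm, square to the tray, matching where the push ended, so it stayed put.
- **Wedge flatness:** its edges in the side view match a wedge lying flat on the tray.
- **Row:** three of the four block spacings fit a tight row at about 38 mm each. One block (cap2) read about 6 mm off, on a low-confidence detection.
- **Bystanders:** the can and choke were found where they started. The driver's top-view box came out smaller than at the start, but its side view is unchanged.

**What disagreed or was not confirmed**
- The side camera's automatic wedge fit gave a poor result (yaw off by 0.15 rad, toe at 36 mm). I set it aside because the stop and blocks hide part of the wedge from that side.
- cap4 stands about 2 mm further along +x than the other blocks.
- My picture limit ran out before the final view, so the end state rests on measurements. The last picture I saw, partway through the drive, showed all four blocks upright.

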